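Load the air sampler and press its head home

TASK

Get the air sampler ready for a run: pick up the small open agar dish by its side, set it down flat in the round recess on top of the sampler without dropping it or touching the gel, and let go of it. Then fit the perforated metal head over it and press straight down until it snaps fully home on the shoulder all round, and keep pressing: finish with the gripper still pushing the head down firmly, not letting go. Leave everything else on the bench where it is.

Things in the scene. Friction and masses are not known exactly. Their poses are not given: they have to be found in the camera images.
- dish_center (a point): Centre, half-way up, of the agar dish to load: round, clear, open, no lid, 50 mm across, 14 mm high, amber gel inside, on the bench; the smallest dish here. Wall 1.5 mm thick, 4 mm higher than the gel. About 28 g, any yaw. Hold it by its side with the fingertips 5 mm or more above its underside: its lowest 4 mm go into the recess.
- gel: The amber gel in that dish, 46 mm across; this point is 2 mm below the middle of its surface. Not to be touched.
- sampler: The air sampler, fixed on the bench: cream round housing 116 mm across, grey panel on its -x side, grey carrying handle on its +x side (reaching 98 mm from the axis, below 90 mm). Origin: on its axis at bench level. On top a steel crown, 70 mm across (63 mm at the bevelled top edge), rises from a shoulder at 115 mm to 141 mm above the bench.
- recess (a point): Centre of the floor of the round recess in the crown's top, 137 mm above the bench, on the sampler's upright axis. The recess is 53.4 mm across and 4 mm deep, with a small bevel at its rim; a seated dish stands 10 mm above its rim, its centre 7 mm above this point.
- shoulder (a point): Centre, on the axis, of the sampler's flat shoulder at the foot of the crown, 94 mm across, 115 mm above the bench, 22 mm below the recess floor. The head's lower edge rests on it all round once snapped home. Six spring-loaded balls in the crown's side, 9 mm above the shoulder, hold the head.
- head_drum (a point): The sampling head: bare aluminium cap, open below, standing on its skirt on the bench. Ribbed skirt 87 mm across, 31 mm high; on it a drum 62 mm across, 15 mm high, perforated on top. About 100 g, any yaw. This point: centre of the drum, 38.5 mm above the lower edge, 7.5 mm above the skirt's top, 7.5 mm below the drum's top. Grip the drum.
- head: The same head; origin at the centre of its lower edge. 1 mm clearance on the crown. Set on the crown it first rests on the balls, lower edge 14 to 15 mm above the shoulder. About 10 to 15 N straight down takes it over the balls; the force then drops suddenly and it goes down to the shoulder. Pushed off-centre or tilted it goes down on one side first.
- dish_lid: Bystander, not to be moved: the small dish's clear lid, 54 mm across, 9 mm high, lying open side up. Origin: centre of its underside.
- dish_stack: Bystander, not to be moved: two closed 90 mm petri dishes stacked, 33 mm high. Origin: centre of its underside.
- burner: Bystander, not to be moved: gas burner, round foot 84 mm across, brass tube to 143 mm high. Origin: centre of its underside.
- marker: Bystander, not to be moved: marker pen, 120 mm long, 12 mm thick, lying. Origin: centre of its underside.
- reagent: Bystander, not to be moved: screw-top jar, 48 mm across, 100 mm high. Origin: centre of its underside.
- tube_rack: Bystander, not to be moved: low green tube rack with some tubes, 75 x 210 mm, 78 mm high. Origin: centre of its underside.
- spray_bottle: Bystander, not to be moved: white spray bottle, 60 mm across, 190 mm high. Origin: centre of its underside.
- forceps: Bystander, not to be moved: steel forceps lying flat, 130 mm long. Origin: centre of its underside.
Not all that is in view belongs to the job. What is shaped like the part that bears dish_center but red is not meant.

How it is judged:
By the outcome, as a careful person would: the job done as asked, in the order asked, and still so for the second after the job is handed in, while the arm keeps its last pose, push and grip.
It also fails if it takes over 64 s, if anything falls off the work surface, if the arm or the gripper's body presses on something with over 40 N, if the wrist force passes 120 N, or if a joint passes its speed limit or range.

ROBOT

A 7-joint arm with a two-finger parallel gripper is mounted at the origin on the work surface. World frame = base frame: x ahead of the robot, y to its left, z up, the work surface at z = 0. Lengths are in mm, angles in rad, forces in N, time in s.
With the tool pointing down it reaches from about 375 to 925 mm from the base axis. Payload 3.1 kg.
Tool frame: the origin (TCP) lies at the very end of the fingers, on their centre line; the grasp point (between the pads) lies 19 mm behind it; y points along the fingers, x is the direction in which the jaws open and shut, and the axes are right-handed (so a half turn about y gives the same grasp; the last joint's range is limited). The gripper opens to 85 mm and grips with 20 to 120 N. Pads are 22 mm wide; open, the fingers measure 114 mm over their backs; the gripper's body (76 mm by 85 mm) begins 54 mm behind the grasp point. The pads swing forward as they close: fully open they stand 13 mm farther back than shut.
Start: joints at [1.056, 0.383, 0.044, 1.598, -0.018, 1.161, -0.05], TCP at [263.163, -594.347, 231.269] pointing down, gripper open.
Joint ranges: [-2.61, 2.61], [-0.41, 2.15], [-1.48, 1.57], [0, 2.5], [-1.57, 4.71], [0.05, 1.97], [-2.85, 2.85]. Speed limits (rad/s): [2.79, 2.79, 3.14, 3.14, 3.14, 3.14, 3.14].

INTERFACE

Orientations are given as a rotation vector (axis times angle).
In Python, from station import * gives the robot as it stands. The module is installed in compiled form; this text tells all that it offers.
- The arm moves only by the tool carry_out, never from a script. Its argument "moves" is a list of rows, each a list of 4 numbers: the shift along the tool's x, y, z in cm, then the turn about the tool's y in degrees. In form: [[dx, dy, dz, yaw], ...]. A call has 1 to 5 rows; each row is the pose to reach, as a shift and turn from the pose measured when the call began, along the tool's axes at that moment; what a row does not reach only later rows make up. A row lasts 1/12 s, in which the tool goes at most 41.7 mm and 7.16 degrees, less where a joint would pass 70% of its speed; a pose out of reach is approached as far as the arm can. A call with a gripper value outside its range is refused whole. "grip" is the finger opening in cm, from 0 to 8.54, set as the call begins (left out, the last holds). The fingers move at their own pace and stop on an object; the grip force is fixed at half the most. Time passes only in rows, so rows that repeat a pose let the fingers close. It gives the time, the measured TCP pose, the force and the opening at its end, in the units of the state.
- get_obs(): the state, without advancing time (a new reading comes with each control period).
- camera(name): name is "scene" or "top"; returns (picture, depth): 400x640x3 uint8, blue, green, red; 400x640 float32, mm along the optical axis (not along the pixel's ray), 0 where there is no reading.
- camera_model(name): a dict with "fx", "fy", "cx", "cy" (pixels), "R" (3x3) and "t" (3): a world point X has camera coordinates R X + t. Camera axes: x right, y down, z forward; pixel columns grow to the right and rows downward; lengths in mm; the calibration is good to about 2 mm. A picture is of the moment at which its call begins. camera_model takes no time and is no camera call.
- hand_in(): hands the job in, once; it reports no verdict.
The state is a dict: "time": time; "joint_positions": joint angles; "joint_velocities": joint speeds; "joint_torque": joint torques, N m; "position": TCP position; "tcp_rot": TCP orientation; "force": force on the tool from outside, world axes, zero at the start; "torque": the same for the moment, N m; "grip_width": opening from 0.0 (shut) to 1.0 (fully open).
Only numpy, scipy, OpenCV 4.12 (cv2) and the standard library are available. Lean on these libraries where they do the work, as an engineer would, in place of code of your own. Each camera call takes 0.05 s, during which the arm holds its last target. There are 200 camera calls.

## Working session

There is one attempt and no reset: what is moved stays moved. The work goes in short steps, Python scripts to look and compute and a tool call to move; the robot and the scene stay as the last step left them, time stands still between calls to the robot, and variables do not carry over. Pictures are saved under pics/ and viewed, about 8 in all and at most 12, crops included, and the job is handed in when it is done.

Besides the shell and the picture viewer there is one more tool, called after "Call:" by a JSON object that holds its "op" and its "data". carry_out: Moves the arm, as the interface text tells. Its arguments: {"type":"object","properties":{"moves":{"type":"array"},"grip":{"type":"number"}},"required":["moves"]}

```bash
mkdir -p pics
python3 - <<'E'
from station import *
import cv2,numpy as np
o=get_obs();print(o)
for n in("scene","top"):
    p,d=camera(n);cv2.imwrite(f"pics/{n}0.png",p);np.save(f"{n}0.npy",d);print(n,camera_model(n))
E
```

```text
{'time': 0.0, 'joint_positions': array([ 1.05617752,  0.38384004,  0.04382073,  1.59960189, -0.01788793,
        1.16120463, -0.04990609]), 'joint_velocities': array([-0.00070585, -0.00074497,  0.00031143,  0.00051723, -0.00022238,
        0.00072261,  0.00073044]), 'joint_torque': array([ 1.08569923e-04, -4.33461428e+01,  1.02441017e+00, -2.49510652e+01,
        1.06006235e-02,  1.13108545e-02, -5.85280198e-07]), 'position': array([ 262.76473277, -593.47236711,  229.87078085]), 'tcp_rot': array([-1.37670884,  0.89858046, -0.8947851 ]), 'force': array([0.3421092 , 0.37762078, 0.3045956 ]), 'torque': array([ 0.00096988, -0.0094829 , -0.02574497]), 'grip_width': 1.0054360871228376}
scene {'fx': 509.59621965844667, 'fy': 509.59621965844667, 'cx': 321.3784473516167, 'cy': 209.642763754503, 'R': array([[ 0.48776126,  0.87290519,  0.01120182],
       [ 0.7503259 , -0.41263876, -0.51646907],
       [-0.44620622,  0.26031862, -0.85623257]]), 't': array([-296.02470076, -395.1285664 , 1980.05481169])}
top {'fx': 420.95331958323067, 'fy': 420.95331958323067, 'cx': 314.99979621970135, 'cy': 203.0797983526002, 'R': array([[-0.01100644, -0.9998187 , -0.01553781],
       [-0.99774611,  0.0120096 , -0.06601875],
       [ 0.06619338,  0.01477616, -0.9976974 ]]), 't': array([  29.98398185,  579.46996881, 1396.96555753])}
```

View pics/scene0.png

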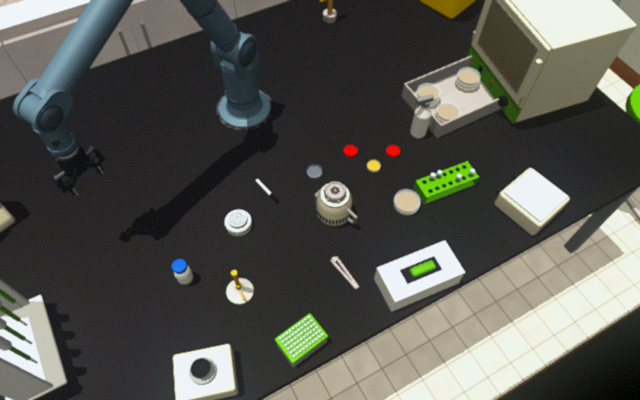

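View pics/top0.png

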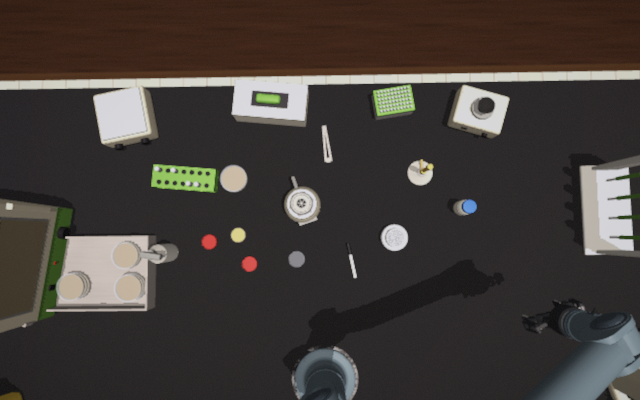

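```bash
cat > h.py <<'E'
import cv2,numpy as np
from station import *
from scipy.spatial.transform import Rotation as Ro
def ray(n,u,v,z):
    """world point at height z on the pixel's ray"""
    m=camera_model(n);R=m["R"];c=-R.T@m["t"]
    d=R.T@np.array([(u-m["cx"])/m["fx"],(v-m["cy"])/m["fy"],1]);return c+d*(z-c[2])/d[2]
def proj(n,X):
    m=camera_model(n);p=m["R"]@X+m["t"];return m["fx"]*p[0]/p[2]+m["cx"],m["fy"]*p[1]/p[2]+m["cy"]
def crop(src,u,v,w,h,s):
    p=src[v-h:v+h,u-w:u+w];return cv2.resize(p,None,fx=s,fy=s,interpolation=cv2.INTER_CUBIC)
E
python3 - <<'E'
from h import *
t=cv2.imread("pics/top0.png");s=cv2.imread("pics/scene0.png")
a=np.hstack([crop(t,238,237,32,24,6),crop(t,394,237,32,24,6)])
b=np.hstack([crop(t,302,204,32,24,6),crop(s,335,195,32,24,6)])
cv2.imwrite("pics/c1.png",np.vstack([a,b]))
print("dish",ray("top",238,235,14),ray("scene",373.5,166,12));print("lid",ray("top",297,259,5))
print("head",ray("top",394,237,40),"sampler",ray("top",302,204,141),ray("scene",335,190,141))
print(Ro.from_rotvec(get_obs()["tcp_rot"]).as_matrix().round(3))
E
```

```text
dish [475.45383913 284.08421807  14.        ] [482.2217874  283.76292494  12.        ]
lid [392.52714943  86.28752388   5.        ]
head [ 463.50209064 -235.56503822   40.        ] sampler [569.35287471  61.52619146 141.        ] [576.19445937  64.93182766 141.        ]
[[ 0.405 -0.001  0.914]
 [-0.914  0.002  0.405]
 [-0.002 -1.    -0.   ]]
```

View pics/c1.png

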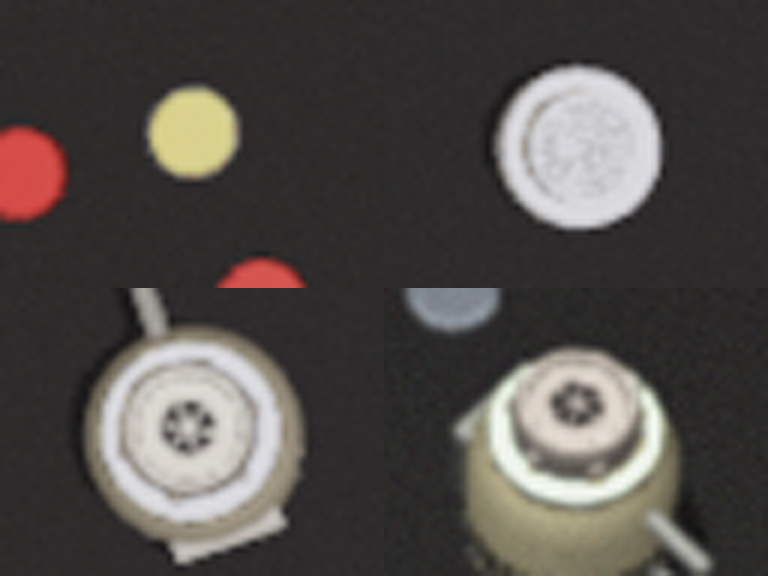

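```bash
cat >> h.py <<'E'
def blob(p,u,v,r,f):
    """centroid & min-enclosing ellipse of mask f(b,g,r) near u,v"""
    q=p[v-r:v+r,u-r:u+r].astype(float);m=f(*np.moveaxis(q,2,0)).astype(np.uint8)
    n,l,st,c=cv2.connectedComponentsWithStats(m);k=1+np.argmax(st[1:,4]);cs,_=cv2.findContours((l==k).astype(np.uint8),0,1)
    e=cv2.fitEllipse(max(cs,key=len));return c[k]+[u-r,v-r],np.array(e[0])+[u-r,v-r],e[1],st[k,4]
amber=lambda b,g,r:(r>110)&(g>100)&(b<0.85*g)
bright=lambda b,g,r:(b+g+r)>240
E
python3 - <<'E'
from h import *
I={n:cv2.imread(f"pics/{n}0.png") for n in("top","scene")}
for nm,n,u,v,r,f,z in[("dish","top",238,235,12,amber,10),("dish","scene",373,166,12,amber,10),("head","top",394,237,20,bright,31),("head","scene",238,222,24,bright,25),
  ("shoulder","top",302,204,22,lambda b,g,r:(b>170)&(b>=r-5),115),("shoulder","scene",335,190,28,lambda b,g,r:(g>200)&(g>r+3),115)]:
    c,e,ax,a=blob(I[n],u,v,r,f);print(nm,n,c.round(2),e.round(2),np.round(ax,1),a,ray(n,*c,z)[:2].round(1),ray(n,*e,z)[:2].round(1))
# top crown face, dark hole cluster
t=np.load("top0.npy");s=np.load("scene0.npy")
print(t[235,238],t[237,394],t[204,302])
E
```

```text
dish top [237.63 234.65] [237.65 234.67] [14.  14.3] 176 [476.6 286.1] [476.6 286.1]
dish scene [373.48 165.32] [373.48 165.31] [11.5 13.3] 137 [478.5 286.3] [478.5 286.3]
head top [394.07 237.12] [394.06 237.12] [26.7 27.1] 606 [ 462.9 -237.3] [ 463.  -237.3]
head scene [237.54 221.7 ] [237.54 221.72] [26.3 27.5] 605 [ 465.3 -239.5] [ 465.4 -239.5]
shoulder top [302.05 203.89] [301.32 203.37] [28.8 29. ] 280 [571.4  62.6] [573.   64.8]
shoulder scene [333.   198.62] [334.54 193.68] [22.9 26.6] 144 [587.3  52.1] [573.4  65.9]
1421.4401 1372.63 1306.4946
```

Call:
{"op": "carry_out", "data": {"moves": [[0,0,4,6],[0,0,8,12],[0,0,12,18],[0,0,16,23.8],[0,0,16,23.8]], "grip": 5.0}}

```text
time: 0.52
position: [421.9, -519.7, 229.0]
tcp_rot: [-1.205, 1.198, -1.195]
force: [2.6, 2.1, 0.0]
grip_width: 0.585
```

Call:
{"op": "carry_out", "data": {"moves": [[-4,0,0.5,0],[-8,0,1,0],[-12,0,1.5,0],[-16,0,2,0],[-20,0,2.5,0]]}}

```text
time: 0.93
position: [442.9, -322.0, 230.1]
tcp_rot: [-1.206, 1.198, -1.194]
force: [0.9, 0.0, 0.2]
grip_width: 0.586
```

Call:
{"op": "carry_out", "data": {"moves": [[-4,0,0.5,0],[-8,0,1,0],[-12,0,1.5,0],[-16,0,2,0],[-20,0,2.5,0]]}}

```text
time: 1.35
position: [464.1, -119.8, 231.8]
tcp_rot: [-1.207, 1.198, -1.193]
force: [0.5, -0.1, 0.6]
grip_width: 0.587
```

Call:
{"op": "carry_out", "data": {"moves": [[-4,0,0,0],[-8,0,0,0],[-12,0,0,0],[-16,0,0,0],[-20,0,0,0]]}}

```text
time: 1.77
position: [460.1, 81.7, 233.3]
tcp_rot: [-1.207, 1.198, -1.193]
force: [1.7, 0.4, 0.2]
grip_width: 0.586
```

Call:
{"op": "carry_out", "data": {"moves": [[-4,3,0.6,0],[-8,7,1.2,0],[-10.3,11,1.8,0],[-10.3,15,1.8,0],[-10.3,19,1.8,0]]}}

```text
time: 2.18
position: [477.6, 188.1, 65.7]
tcp_rot: [-1.205, 1.193, -1.189]
force: [1.8, -0.3, -0.1]
grip_width: 0.586
```

Call:
{"op": "carry_out", "data": {"moves": [[0,1.8,0,0],[0,2.3,0,0],[0,2.6,0,0],[0,2.9,0,0],[0,2.9,0,0]]}}

```text
time: 2.6
position: [479.2, 188.3, 37.9]
tcp_rot: [-1.202, 1.192, -1.19]
force: [0.4, 0.6, 0.3]
grip_width: 0.585
```

Call:
{"op": "carry_out", "data": {"moves": [[0,1,0,0],[0,2,0,0],[0,2.8,0,0],[0,2.8,0,0]]}}

```text
time: 2.93
position: [478.2, 187.8, 8.3]
tcp_rot: [-1.205, 1.194, -1.19]
force: [-0.4, -0.5, -0.5]
grip_width: 0.585
```

Call:
{"op": "carry_out", "data": {"moves": [[0,0.4,0,0],[0,0.4,0,0],[0,0.4,0,0]]}}

```text
time: 3.18
position: [477.8, 187.7, 3.9]
tcp_rot: [-1.206, 1.194, -1.19]
force: [-0.6, 0.3, -0.3]
grip_width: 0.588
```

Call:
{"op": "carry_out", "data": {"moves": [[0,0.4,0,0],[0,0.4,0,0],[0,0.4,0,0]]}}

```text
time: 3.43
position: [477.7, 187.7, -0.2]
tcp_rot: [-1.206, 1.194, -1.19]
force: [0.7, -0.4, -0.2]
grip_width: 0.585
```

Call:
{"op": "carry_out", "data": {"moves": [[0,0.3,0,0],[0,0.3,0,0],[0,0.3,0,0]]}}

```text
time: 3.68
position: [478.4, 188.0, -2.6]
tcp_rot: [-1.205, 1.194, -1.19]
force: [-0.9, 0.4, 5.3]
grip_width: 0.581
```

Call:
{"op": "carry_out", "data": {"moves": [[0,0.2,0,0],[0,0.2,0,0],[0,0.2,0,0]]}}

```text
time: 3.93
position: [478.5, 188.0, -2.8]
tcp_rot: [-1.207, 1.193, -1.192]
force: [-4.5, -0.8, 15.6]
grip_width: 0.584
```

Call:
{"op": "carry_out", "data": {"moves": [[0,-3,0,0],[0,-5.5,0,0],[-4,-5.5,0,0],[-8,-5.5,0,0],[-9.8,-5.5,0,0]], "grip": 7.2}}

```text
time: 4.35
position: [476.2, 291.7, 54.7]
tcp_rot: [-1.201, 1.191, -1.186]
force: [-0.8, 2.0, 1.5]
grip_width: 0.841
```

Run:
```python
from h import *
o=get_obs();print(o["position"],o["grip_width"],Ro.from_rotvec(o["tcp_rot"]).as_matrix().round(3))
t,_=camera("top");s,_=camera("scene")
a=np.hstack([crop(t,238,235,32,32,6),crop(s,373,160,32,32,6)]);cv2.imwrite("pics/c2.png",a)
```

```text
[476.1846628  291.67236921  54.65640903] 0.8413039856715097 [[ 0.023  0.01   1.   ]
 [-1.     0.015  0.023]
 [-0.015 -1.     0.011]]
```

View pics/c2.png

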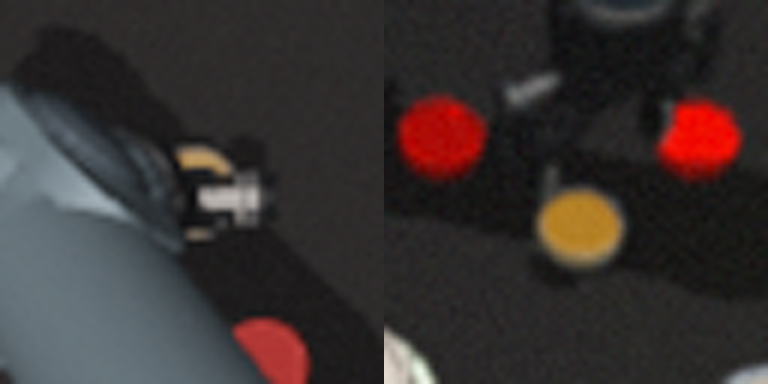

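Call:
{"op": "carry_out", "data": {"moves": [[0.5,0.8,0.15,0],[0.5,1.6,0.15,0],[0.5,2.4,0.15,0],[0.5,2.4,0.15,0],[0.5,2.4,0.15,0]]}}

```text
time: 4.87
position: [476.2, 285.0, 28.3]
tcp_rot: [-1.208, 1.192, -1.185]
force: [0.2, -0.1, -0.2]
grip_width: 0.845
```

Call:
{"op": "carry_out", "data": {"moves": [[-0.06,0.8,0.1,0],[-0.06,1.6,0.1,0],[-0.06,2.38,0.1,0],[-0.06,2.38,0.1,0],[-0.06,2.38,0.1,0]]}}

```text
time: 5.28
position: [476.5, 285.5, 3.6]
tcp_rot: [-1.21, 1.192, -1.185]
force: [0.0, -0.1, 0.2]
grip_width: 0.845
```

Call:
{"op": "carry_out", "data": {"moves": [[0,0,0,0],[0,0,0,0],[0,0,0,0],[0,0,0,0],[0,0,0,0]], "grip": 4.6}}

```text
time: 5.7
position: [476.9, 285.9, 4.4]
tcp_rot: [-1.209, 1.192, -1.185]
force: [-0.8, -0.9, 3.7]
grip_width: 0.554
```

Call:
{"op": "carry_out", "data": {"moves": [[0,0,0,0],[0,0,0,0]]}}

```text
time: 5.87
position: [477.0, 286.1, 4.4]
tcp_rot: [-1.208, 1.191, -1.184]
force: [0.7, -0.4, 1.9]
grip_width: 0.551
```

Run:
```python
from h import *
o=get_obs();print(o["position"],o["grip_width"],o["force"])
t,_=camera("top");s,_=camera("scene");cv2.imwrite("pics/s3.png",s)
print(blob(s,373,166,14,amber))
a=np.hstack([crop(t,238,235,24,24,8),crop(s,373,160,24,24,8)]);cv2.imwrite("pics/c3.png",a)
```

```text
[477.04685067 286.05991438   4.43562235] 0.5508391063384486 [ 0.73708515 -0.40581907  1.8985617 ]
(array([374.10869565, 166.13043478]), array([374.13727188, 166.12117004]), (9.437162399291992, 10.742056846618652), np.int32(92))
```

View pics/c3.png

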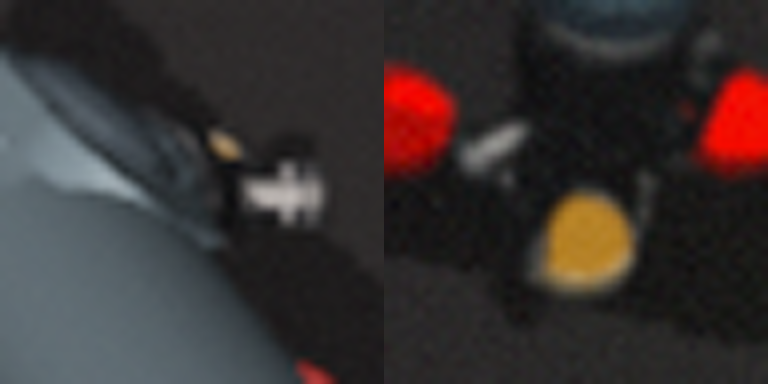

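Call:
{"op": "carry_out", "data": {"moves": [[0,0,0,0],[0,0,0,0],[0,0,0,0],[0,0,0,0]], "grip": 4.2}}

```text
time: 6.3
position: [477.1, 286.1, 4.4]
tcp_rot: [-1.209, 1.192, -1.184]
force: [-0.1, -0.5, 2.2]
grip_width: 0.551
```

Call:
{"op": "carry_out", "data": {"moves": [[0,-0.5,0,0],[0,-1,0,0],[0,-2,0,0],[0,-3,0,0],[0,-3,0,0]]}}

```text
time: 6.72
position: [478.8, 287.0, 37.2]
tcp_rot: [-1.204, 1.19, -1.185]
force: [0.6, 0.2, -0.0]
grip_width: 0.553
```

Run:
```python
from h import *
o=get_obs();print(o["position"],o["grip_width"],o["force"])
s,d=camera("scene");u,v=map(int,proj("scene",np.array([477,286,38])));print(u,v)
cv2.imwrite("pics/c4.png",crop(s,u,v,32,26,12))
```

```text
[478.76723271 286.96503369  37.19939459] 0.552639288558106 [ 0.56385425  0.16858912 -0.03511425]
373 160
```

View pics/c4.png

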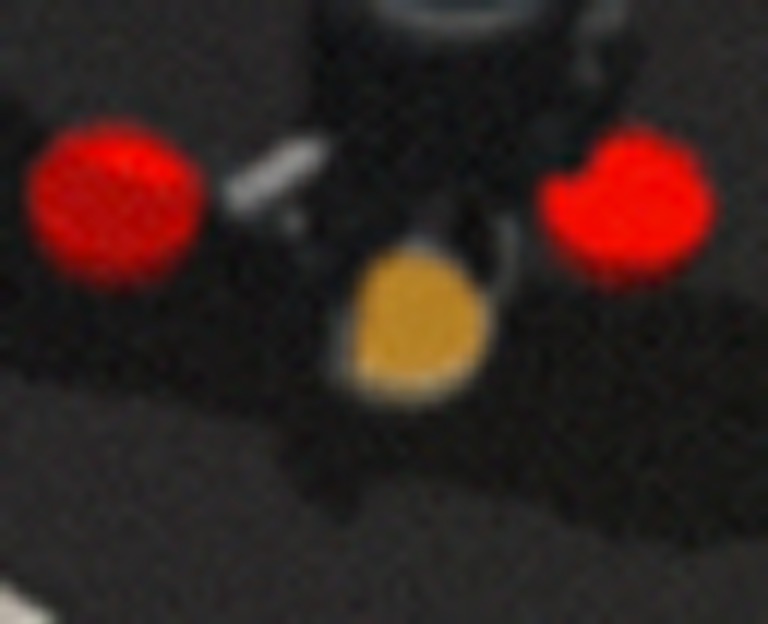

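Run:
```python
from h import *
I={n:cv2.imread(f"pics/{n}0.png") for n in("top","scene")}
for n,u,v in(("top",301,203),("scene",335,190)):
    q=I[n][v-6:v+7,u-6:u+7].astype(float).sum(2);w=np.clip(480-q,0,None)
    yy,xx=np.mgrid[v-6:v+7,u-6:u+7]
    w*=((xx-u)**2+(yy-v)**2<36)
    c=np.array([(w*xx).sum(),(w*yy).sum()])/w.sum();print(n,c,ray(n,*c,137).round(1))
    # refine ring outer: shoulder 47 mm radius radial brightness profile projected
    # rings fit: contrast between rings just inside / outside
    g=cv2.cvtColor(I[n],cv2.COLOR_BGR2GRAY).astype(np.float32);a=np.linspace(0,6.283,120,endpoint=False)
    def ring(x,y,r,z):
        P=np.array([proj(n,np.array([x+r*np.cos(t),y+r*np.sin(t),z])) for t in a],np.float32)
        return np.median(cv2.remap(g,P[None,:,0],P[None,:,1],cv2.INTER_LINEAR)) if 0 else cv2.remap(g,P[None,:,0],P[None,:,1],cv2.INTER_LINEAR).mean()
    best=max((ring(x,y,44,115)-ring(x,y,51,112),x,y) for x in np.arange(566,581) for y in np.arange(58,73));print(n,"ring",best)
p,_=camera("scene");print(blob(p,375,161,14,amber),proj("scene",np.array([478.8,287,43])))
```

```text
top [300.76461509 202.68473857] [573.7  65.5 137. ]Traceback (most recent call last):
  File "<stdin>", line 14, in <module>
  File "<stdin>", line 14, in <genexpr>
  File "<stdin>", line 12, in ring
  File "h.py", line 9, in proj
    m=camera_model(n);p=m["R"]@X+m["t"];return m["fx"]*p[0]/p[2]+m["cx"],m["fy"]*p[1]/p[2]+m["cy"]
ValueError: time passes only in moves, steps and waits
```

Call:
{"op": "carry_out", "data": {"moves": [[0,-4,0,0],[0,-8,0,0],[0,-12,0,0],[0,-15,0,0],[0,-15,0,0]]}}

```text
time: 7.18
position: [481.4, 287.9, 194.4]
tcp_rot: [-1.19, 1.184, -1.186]
force: [0.6, 0.7, 0.6]
grip_width: 0.551
```

Call:
{"op": "carry_out", "data": {"moves": [[3,0,1.3,0],[6,0,2.6,0],[9,0,3.9,0],[12,0,5.2,0],[14.5,0,6.3,0]]}}

```text
time: 7.6
position: [548.5, 141.4, 192.3]
tcp_rot: [-1.19, 1.185, -1.188]
force: [0.1, -1.0, -0.4]
grip_width: 0.552
```

Call:
{"op": "carry_out", "data": {"moves": [[2,0,1,0],[4,0,2,0],[6,0,2.6,0],[6.8,0,2.8,0],[6.8,0,2.8,0]]}}

```text
time: 8.02
position: [578.3, 70.5, 190.7]
tcp_rot: [-1.19, 1.189, -1.193]
force: [-0.3, -0.9, -0.3]
grip_width: 0.548
```

```bash
sed -i 's/^def ray/from functools import lru_cache\ncamera_model=lru_cache(camera_model)\ndef ray/' h.py
python3 - <<'E'
from h import *
I={n:cv2.imread(f"pics/{n}0.png") for n in("top","scene")}
for n,u,v in(("scene",335,190),):
    q=I[n][v-6:v+7,u-6:u+7].astype(float).sum(2)
    w=np.clip(480-q,0,None);yy,xx=np.mgrid[v-6:v+7,u-6:u+7];w*=((xx-u)**2+(yy-v)**2<30)
    c=np.array([(w*xx).sum(),(w*yy).sum()])/w.sum();print(n,c,ray(n,*c,137).round(1))
o=get_obs();P=o["position"];print(P,Ro.from_rotvec(o["tcp_rot"]).as_matrix().round(3))
p,_=camera("scene");t,_=camera("top")
u,v=map(int,proj("scene",P+[0,0,6]));b=blob(p,u,v,14,amber);print(b,ray("scene",*b[1],P[2]+5.6))
cv2.imwrite("pics/c5.png",np.hstack([crop(p,u,v+8,32,40,6),crop(t,302,204,32,40,6)]))
E
```

```text
scene [334.60007932 190.07588577] [573.6  65.1 137. ]
[578.30844977  70.5432621  190.72332307] [[ 0.018  0.021  1.   ]
 [-1.     0.017  0.018]
 [-0.017 -1.     0.021]]
(array([337.98591549, 180.8943662 ]), array([337.96938038, 180.90442085]), (12.185174942016602, 13.176177024841309), np.int32(142)) [582.14708582  69.886153   196.32332307]
```

View pics/c5.png

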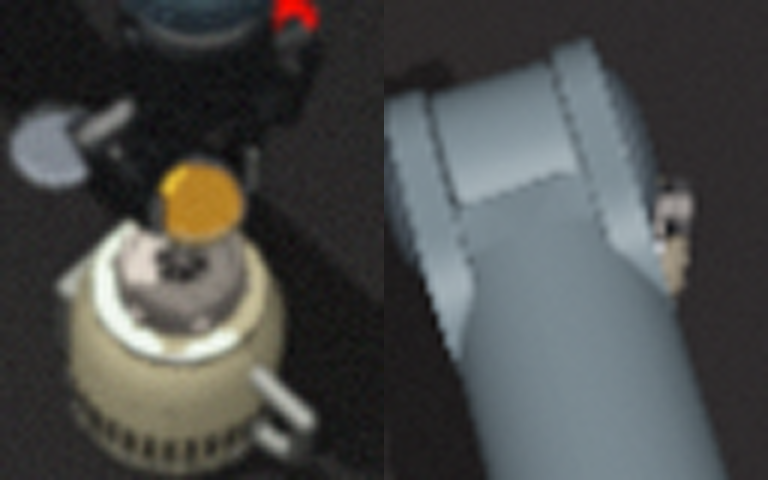

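```bash
cat >> h.py <<'E'
from scipy.optimize import least_squares
def gelfit(p,u,v,z,r=14):
    """circle (free radius) on plane z through gel contour, left third dropped"""
    g=cv2.resize(p[v-r:v+r,u-r:u+r],None,fx=4,fy=4,interpolation=cv2.INTER_LINEAR).astype(float)
    m=amber(*np.moveaxis(g,2,0)).astype(np.uint8);cs,_=cv2.findContours(m,0,1);c=max(cs,key=len)[:,0].astype(float)
    c=(c+.5)/4-.5+[u-r,v-r];c=c[c[:,0]>c[:,0].mean()-2]
    W=np.array([ray("scene",*q,z)[:2] for q in c])
    f=lambda a:np.hypot(*(W-a[:2]).T)-a[2]
    s=least_squares(f,[*W.mean(0),22],loss="soft_l1");return s.x.round(2),np.abs(s.fun).mean()
E
python3 - <<'E'
from h import *
print(gelfit(cv2.imread("pics/scene0.png"),373,165,10))
print(gelfit(cv2.imread("pics/s3.png"),373,165,10), "tcp 477.0 286.1")
P=get_obs()["position"];p,_=camera("scene");u,v=map(int,proj("scene",P+[0,0,6]));print(P,gelfit(p,u,v,P[2]+5.6))
E
```

```text
(array([476.62, 285.  ,  27.01]), np.float64(0.34644944471266054))
(array([478.86, 282.63,  23.83]), np.float64(0.6804071667949088)) tcp 477.0 286.1
[577.3849966   75.21440121 191.15478261] (array([579.51,  71.52,  24.8 ]), np.float64(0.5534761504562866))
```

Call:
{"op": "carry_out", "data": {"moves": [[0.5,0.9,-0.25,0],[1.04,1.8,-0.53,0],[1.04,2.7,-0.53,0],[1.04,3.5,-0.53,0],[1.04,3.5,-0.53,0]]}}

```text
time: 8.58
position: [570.7, 66.3, 153.1]
tcp_rot: [-1.195, 1.187, -1.183]
force: [0.3, -0.9, -0.1]
grip_width: 0.553
```

Call:
{"op": "carry_out", "data": {"moves": [[0,0,0,0],[0,0,0,0],[0,0,0,0]]}}

```text
time: 8.83
position: [570.9, 66.5, 153.2]
tcp_rot: [-1.195, 1.187, -1.183]
force: [-0.1, 0.1, -0.2]
grip_width: 0.556
```

Call:
{"op": "carry_out", "data": {"moves": [[0.12,0.2,0.22,0],[0.12,0.4,0.22,0],[0.12,0.4,0.22,0],[0.12,0.4,0.22,0]]}}

```text
time: 9.17
position: [573.3, 65.4, 149.1]
tcp_rot: [-1.195, 1.187, -1.183]
force: [-0.6, 0.3, -0.1]
grip_width: 0.549
```

Run:
```python
from h import *
p,_=camera("scene");o=get_obs();P=o["position"];u,v=map(int,proj("scene",P+[0,0,6]));print(P,gelfit(p,u,v,P[2]+5.6),Ro.from_rotvec(o["tcp_rot"]).as_matrix().round(3)[:,1])
cv2.imwrite("pics/c6.png",crop(p,u,v+5,32,26,12))
```

```text
[573.25797256  65.49257178 149.22289861] (array([575.3 ,  61.93,  25.43]), np.float64(0.5038751814429252)) [ 0.016  0.02  -1.   ]
```

View pics/c6.png

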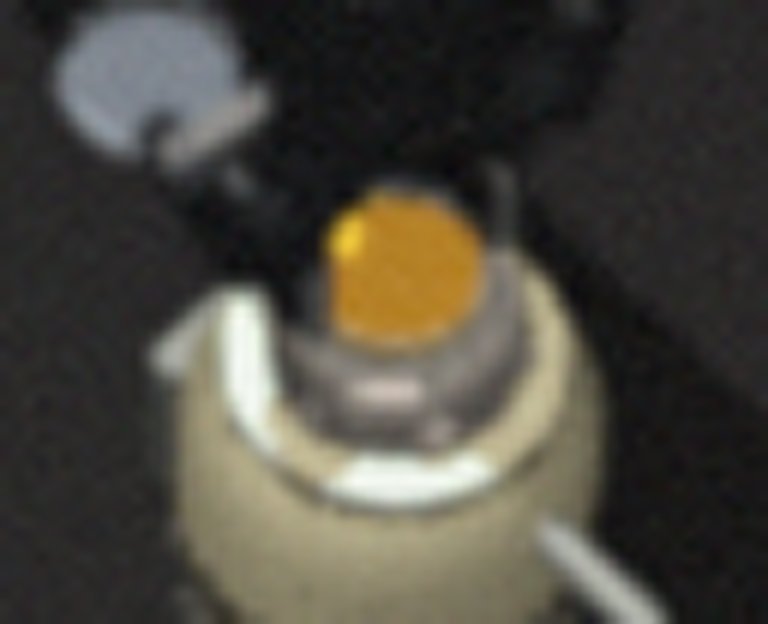

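Call:
{"op": "carry_out", "data": {"moves": [[0,0.2,0,0],[0,0.4,0,0],[0,0.4,0,0]]}}

```text
time: 9.47
position: [572.9, 65.5, 144.7]
tcp_rot: [-1.196, 1.188, -1.182]
force: [0.4, 0.5, -0.3]
grip_width: 0.551
```

Call:
{"op": "carry_out", "data": {"moves": [[0,0.2,0,0],[0,0.2,0,0],[0,0.2,0,0]]}}

```text
time: 9.72
position: [572.7, 65.5, 142.4]
tcp_rot: [-1.196, 1.188, -1.182]
force: [0.7, -0.1, -0.6]
grip_width: 0.548
```

Already below the rim without contact force; going on to the floor.

Call:
{"op": "carry_out", "data": {"moves": [[0.02,0.1,0.03,0],[0.02,0.1,0.03,0],[0.02,0.1,0.03,0]]}}

```text
time: 9.97
position: [573.2, 65.5, 141.7]
tcp_rot: [-1.196, 1.188, -1.182]
force: [0.0, 0.3, 0.3]
grip_width: 0.553
```

Call:
{"op": "carry_out", "data": {"moves": [[0,0.07,0,0],[0,0.07,0,0],[0,0.07,0,0]]}}

```text
time: 10.22
position: [573.3, 65.5, 141.5]
tcp_rot: [-1.196, 1.188, -1.182]
force: [-2.4, -0.8, 4.5]
grip_width: 0.557
```

Call:
{"op": "carry_out", "data": {"moves": [[0,0,0,0],[0,0,0,0],[0,0,0,0]], "grip": 6.2}}

```text
time: 10.47
position: [573.2, 65.4, 141.1]
tcp_rot: [-1.196, 1.188, -1.182]
force: [-0.1, -0.3, -0.8]
grip_width: 0.725
```

Call:
{"op": "carry_out", "data": {"moves": [[0,-0.4,0,0],[0,-1.5,0,0],[0,-4,0,0],[0,-6,0,0],[0,-6,0,0]]}}

```text
time: 10.88
position: [576.1, 64.9, 207.0]
tcp_rot: [-1.188, 1.181, -1.186]
force: [0.9, 1.3, 1.4]
grip_width: 0.731
```

Call:
{"op": "carry_out", "data": {"moves": [[4,0,-1.5,0],[8,0,-3,0],[12,0,-4.5,0],[16,0,-6,0],[20,0,-7.5,0]], "grip": 8.5}}

```text
time: 11.3
position: [507.0, -134.6, 201.5]
tcp_rot: [-1.188, 1.18, -1.187]
force: [0.5, -0.2, -0.7]
grip_width: 1.001
```

Run:
```python
from h import *
s,_=camera("scene");t,_=camera("top");print(get_obs()["position"])
for n,p,u,v in(("top",t,301,202),("scene",s,335,186)):
    b=blob(p,u,v,14,amber);print(n,b,ray(n,*b[1],147))
cv2.imwrite("pics/c7.png",np.hstack([crop(s,335,190,32,40,6),crop(t,302,204,32,40,6)]))
```

```text
[ 504.22368427 -142.97086165  200.69132602]
top (array([301.21578947, 202.47894737]), array([301.23696613, 202.47468948]), (14.552748680114746, 14.896393775939941), np.int32(190)) [573.67460713  63.5475331  147.        ]
scene (array([334.30409357, 189.02923977]), array([334.32233334, 189.02169609]), (12.660722732543945, 15.220413208007812), np.int32(171)) [575.26823371  62.75177885 147.        ]
```

View pics/c7.png

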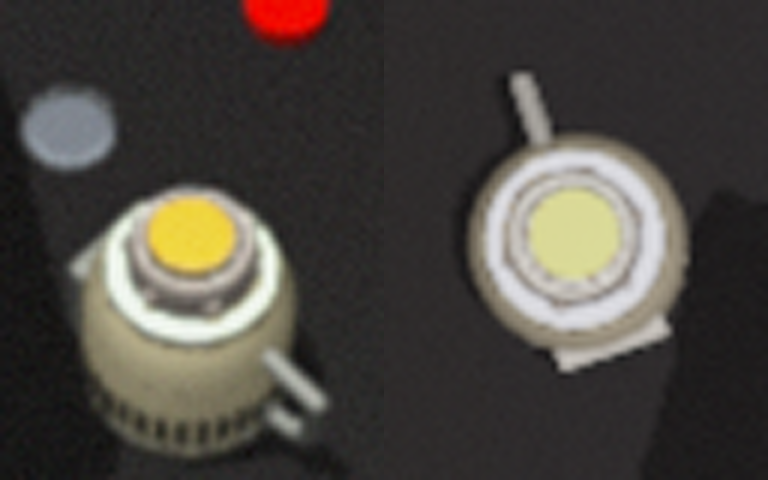

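Call:
{"op": "carry_out", "data": {"moves": [[3.2,3,-1.4,0],[6.4,6,-2.8,0],[9.7,9,-4.1,0],[9.7,11.5,-4.1,0],[9.7,11.5,-4.1,0]], "grip": 8.5}}

```text
time: 11.82
position: [459.1, -241.4, 76.5]
tcp_rot: [-1.19, 1.209, -1.197]
force: [-2.0, -0.1, -1.9]
grip_width: 0.995
```

Call:
{"op": "carry_out", "data": {"moves": [[0,0,0,0],[0,0,0,0],[0,0,0,0]]}}

```text
time: 12.07
position: [460.8, -240.5, 77.8]
tcp_rot: [-1.189, 1.205, -1.197]
force: [0.0, 1.1, -0.6]
grip_width: 0.995
```

Run:
```python
from h import *
o=get_obs();print(o["position"],Ro.from_rotvec(o["tcp_rot"]).as_matrix().round(3))
```

```text
[ 460.8164126  -240.51130435   77.84086799] [[ 0.006  0.012  1.   ]
 [-1.     0.019  0.005]
 [-0.019 -1.     0.012]]
```

Call:
{"op": "carry_out", "data": {"moves": [[-0.13,1,0.28,0],[-0.13,2,0.28,0],[-0.13,3,0.28,0],[-0.13,3.8,0.28,0],[-0.13,3.8,0.28,0]]}}

```text
time: 12.48
position: [462.4, -237.2, 37.7]
tcp_rot: [-1.191, 1.208, -1.193]
force: [-0.0, 0.2, -0.1]
grip_width: 0.999
```

Call:
{"op": "carry_out", "data": {"moves": [[0,0.4,0,0],[0,0.8,0,0],[0,0.8,0,0],[0,0.8,0,0]], "grip": 7.2}}

```text
time: 12.82
position: [462.2, -237.0, 29.4]
tcp_rot: [-1.191, 1.209, -1.193]
force: [-0.1, -0.6, 0.5]
grip_width: 0.841
```

Call:
{"op": "carry_out", "data": {"moves": [[0.1,0.3,0.15,0],[0.1,0.3,0.15,0],[0.1,0.3,0.15,0]], "grip": 6.7}}

```text
time: 13.07
position: [464.0, -238.2, 26.5]
tcp_rot: [-1.191, 1.209, -1.193]
force: [0.3, -0.5, -0.2]
grip_width: 0.785
```

Call:
{"op": "carry_out", "data": {"moves": [[0,0.2,0,0],[0,0.2,0,0],[0,0.2,0,0]]}}

```text
time: 13.32
position: [464.4, -238.4, 25.0]
tcp_rot: [-1.191, 1.208, -1.194]
force: [-0.3, 0.3, 2.8]
grip_width: 0.785
```

Call:
{"op": "carry_out", "data": {"moves": [[0,-0.2,0,0],[0,-0.2,0,0],[0,-0.2,0,0]]}}

```text
time: 13.57
position: [464.4, -238.4, 27.0]
tcp_rot: [-1.191, 1.208, -1.194]
force: [-0.3, 0.2, -0.3]
grip_width: 0.784
```

Call:
{"op": "carry_out", "data": {"moves": [[0,0,0,0],[0,0,0,0],[0,0,0,0],[0,0,0,0],[0,0,0,0]], "grip": 5.0}}

```text
time: 13.98
position: [464.7, -238.3, 27.6]
tcp_rot: [-1.19, 1.207, -1.194]
force: [-0.2, 0.1, 5.0]
grip_width: 0.701
```

Run:
```python
from h import *
o=get_obs();print(o["position"],o["force"],o["grip_width"],Ro.from_rotvec(o["tcp_rot"]).as_matrix().round(4))
```

```text
[ 464.71469472 -238.34843385   27.60727938] [-0.21533     0.07219606  4.95988967] 0.7009046683095751 [[ 0.0062  0.0092  0.9999]
 [-0.9998  0.0203  0.006 ]
 [-0.0203 -0.9998  0.0093]]
```

Call:
{"op": "carry_out", "data": {"moves": [[0,-1,0,0],[0,-4.5,0,0],[0,-8.5,0,0],[0,-12.5,0,0],[0,-16.5,0,0]]}}

```text
time: 14.4
position: [462.3, -241.4, 194.1]
tcp_rot: [-1.191, 1.208, -1.193]
force: [0.9, -0.6, -1.8]
grip_width: 0.701
```

Call:
{"op": "carry_out", "data": {"moves": [[-1.5,-1,1.5,0],[-4.5,-2,3,0],[-8,-2,4.5,0],[-11.5,-2,6,0],[-15,-2,7.5,0]]}}

```text
time: 14.82
position: [536.3, -90.2, 218.6]
tcp_rot: [-1.19, 1.209, -1.195]
force: [0.1, -0.9, -1.4]
grip_width: 0.704
```

Call:
{"op": "carry_out", "data": {"moves": [[-3.5,0,1,0],[-6,0,2,0],[-8,0,2.2,0],[-8,0,2.2,0],[-8,0,2.2,0]]}}

```text
time: 15.23
position: [557.4, -8.3, 220.4]
tcp_rot: [-1.193, 1.206, -1.191]
force: [0.3, -0.4, -0.5]
grip_width: 0.704
```

Run:
```python
from h import *
o=get_obs();print(o["position"],o["force"],o["grip_width"],Ro.from_rotvec(o["tcp_rot"]).as_matrix().round(4))
```

```text
[557.39768185  -8.25618735 220.37251728] [ 0.26410404 -0.40317826 -0.53062738] 0.7037514449915427 [[ 0.0093  0.008   0.9999]
 [-0.9997  0.0205  0.0091]
 [-0.0204 -0.9998  0.0082]]
```

Call:
{"op": "carry_out", "data": {"moves": [[-2.4,0,0.6,0],[-4.8,0,1.2,0],[-7.2,0,1.8,0],[-7.2,0,1.8,0],[-7.2,0,1.8,0]]}}

```text
time: 15.65
position: [574.5, 63.9, 221.9]
tcp_rot: [-1.194, 1.205, -1.19]
force: [1.7, -0.7, -0.6]
grip_width: 0.702
```

Call:
{"op": "carry_out", "data": {"moves": [[0,1,0,0],[0,2,0,0],[0,2.5,0,0],[0,2.5,0,0],[0,2.5,0,0]]}}

```text
time: 16.07
position: [573.9, 63.1, 195.6]
tcp_rot: [-1.195, 1.208, -1.191]
force: [-0.3, 0.2, -0.9]
grip_width: 0.707
```

Run:
```python
from h import *
s,_=camera("scene");t,_=camera("top")
o=get_obs();print(o["position"],o["force"],o["grip_width"],Ro.from_rotvec(o["tcp_rot"]).as_matrix().round(4)[:,1])
cv2.imwrite("pics/c8.png",np.hstack([crop(s,335,185,32,40,7),crop(t,302,204,20,40,7)]))
```

```text
[574.79542288  63.97148093 196.91778318] [-0.32117008 -0.94525595 -0.45315937] 0.6983602898627143 [ 0.0076  0.02   -0.9998]
```

View pics/c8.png

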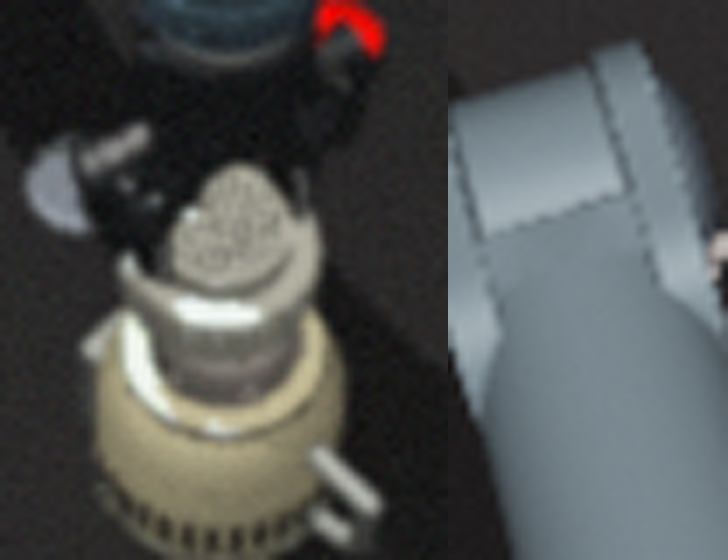

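Call:
{"op": "carry_out", "data": {"moves": [[0,0.8,0,0],[0,1.6,0,0],[0,2.4,0,0],[0,2.4,0,0],[0,2.4,0,0]]}}

```text
time: 16.58
position: [574.1, 64.4, 171.7]
tcp_rot: [-1.195, 1.207, -1.19]
force: [-0.6, -0.3, -0.4]
grip_width: 0.705
```

Call:
{"op": "carry_out", "data": {"moves": [[0,0.2,0,0],[0,0.4,0,0],[0,0.4,0,0],[0,0.4,0,0]]}}

```text
time: 16.92
position: [574.1, 64.5, 167.7]
tcp_rot: [-1.195, 1.207, -1.19]
force: [-0.4, 0.2, -1.8]
grip_width: 0.704
```

Call:
{"op": "carry_out", "data": {"moves": [[0,0.2,0,0],[0,0.3,0,0],[0,0.3,0,0],[0,0.3,0,0]]}}

```text
time: 17.25
position: [574.0, 64.5, 164.6]
tcp_rot: [-1.196, 1.207, -1.19]
force: [-0.0, -0.3, -1.6]
grip_width: 0.702
```

Call:
{"op": "carry_out", "data": {"moves": [[0,0.2,0,0],[0,0.3,0,0],[0,0.3,0,0],[0,0.3,0,0]]}}

```text
time: 17.58
position: [574.6, 65.5, 162.1]
tcp_rot: [-1.194, 1.207, -1.189]
force: [-0.8, 2.3, 1.0]
grip_width: 0.708
```

Call:
{"op": "carry_out", "data": {"moves": [[0,0.2,0,0],[0,0.3,0,0],[0,0.3,0,0],[0,0.3,0,0]]}}

```text
time: 17.92
position: [574.3, 66.2, 158.6]
tcp_rot: [-1.194, 1.207, -1.188]
force: [0.3, 2.2, -0.9]
grip_width: 0.705
```

Call:
{"op": "carry_out", "data": {"moves": [[-0.07,0.1,0,0],[-0.07,0.2,0,0],[-0.07,0.2,0,0]]}}

```text
time: 18.17
position: [574.4, 67.0, 156.6]
tcp_rot: [-1.194, 1.207, -1.188]
force: [-0.1, 1.0, -0.8]
grip_width: 0.704
```

Call:
{"op": "carry_out", "data": {"moves": [[0,0.1,0,0],[0,0.2,0,0],[0,0.2,0,0]]}}

```text
time: 18.42
position: [575.2, 67.1, 155.9]
tcp_rot: [-1.193, 1.206, -1.189]
force: [-0.9, 1.6, 5.1]
grip_width: 0.703
```

Call:
{"op": "carry_out", "data": {"moves": [[0,0.15,-0.05,0],[0,0.25,-0.05,0],[0,0.3,-0.05,0]]}}

```text
time: 18.67
position: [576.1, 67.1, 155.4]
tcp_rot: [-1.191, 1.204, -1.191]
force: [-1.8, 0.4, 11.3]
grip_width: 0.704
```

Call:
{"op": "carry_out", "data": {"moves": [[0,0.2,0,0],[0,0.3,0,0],[0,0.4,0,0]]}}

```text
time: 18.92
position: [577.1, 67.2, 154.5]
tcp_rot: [-1.19, 1.202, -1.192]
force: [-3.7, -0.2, 14.7]
grip_width: 0.706
```

Call:
{"op": "carry_out", "data": {"moves": [[0,0.3,-0.2,0],[0,0.45,-0.25,0],[0,0.6,-0.25,0],[0,0.6,-0.25,0]]}}

```text
time: 19.25
position: [575.6, 67.1, 150.4]
tcp_rot: [-1.189, 1.201, -1.194]
force: [-1.3, 0.6, 2.5]
grip_width: 0.704
```

Run:
```python
from h import *
o=get_obs();print(o["position"],o["force"],o["torque"],o["grip_width"],Ro.from_rotvec(o["tcp_rot"]).as_matrix().round(4)[:,1])
```

```text
[575.59610587  67.12496568 150.36337707] [-1.27751057  0.55945505  2.52087063] [ 0.30324224  0.23013924 -0.07446655] 0.7044145750695563 [ 0.0141  0.0199 -0.9997]
```

Call:
{"op": "carry_out", "data": {"moves": [[0,0.3,-0.1,0],[0,0.6,-0.1,0],[0,0.7,-0.1,0],[0,0.7,-0.1,0]]}}

```text
time: 19.58
position: [574.0, 66.7, 142.7]
tcp_rot: [-1.191, 1.202, -1.194]
force: [-1.8, 0.2, 2.8]
grip_width: 0.705
```

Call:
{"op": "carry_out", "data": {"moves": [[0,0.2,0,0],[0,0.3,-0.05,0],[0,0.3,-0.05,0]]}}

```text
time: 19.83
position: [573.9, 66.7, 142.6]
tcp_rot: [-1.191, 1.201, -1.195]
force: [-5.9, -1.1, 15.5]
grip_width: 0.702
```

Call:
{"op": "carry_out", "data": {"moves": [[0,0.3,-0.1,0],[0,0.4,-0.15,0],[0,0.45,-0.15,0],[0,0.45,-0.15,0],[0,0.45,-0.15,0]]}}

```text
time: 20.25
position: [574.0, 66.7, 142.5]
tcp_rot: [-1.19, 1.199, -1.197]
force: [-8.2, -2.3, 20.6]
grip_width: 0.7
```

Run:
```python
from h import *
s,_=camera("scene")
o=get_obs();print(o["position"],o["force"],o["torque"],o["grip_width"],Ro.from_rotvec(o["tcp_rot"]).as_matrix().round(4)[:,1])
cv2.imwrite("pics/c9.png",crop(s,335,190,36,30,10))
```

```text
[573.99646951  66.74968719 142.55159236] [-8.75966123 -1.91435738 21.03660533] [0.25337677 1.58405161 0.17105602] 0.7059516020206482 [ 0.0152  0.0175 -0.9997]
```

View pics/c9.png

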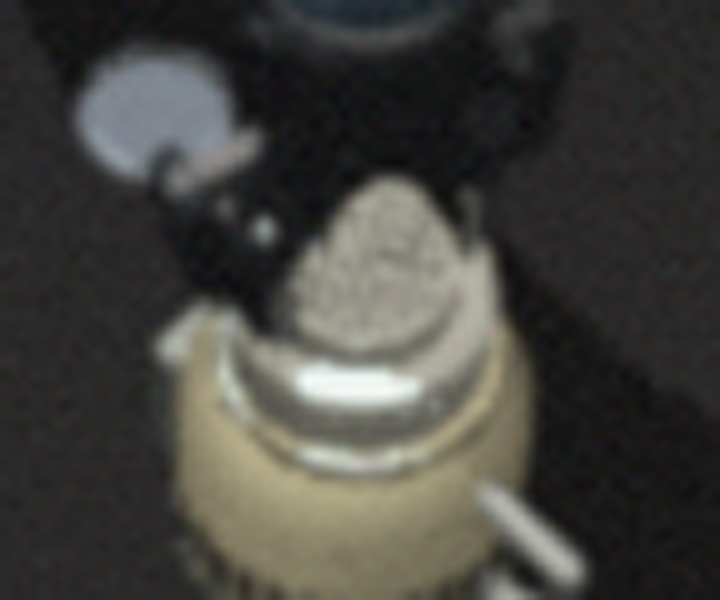

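Call:
{"op": "carry_out", "data": {"moves": [[0,0.4,-0.3,0],[0,0.5,-0.35,0],[0,0.5,-0.35,0],[0,0.5,-0.35,0],[0,0.5,-0.35,0]]}}

```text
time: 20.72
position: [574.0, 66.7, 142.5]
tcp_rot: [-1.185, 1.194, -1.2]
force: [-4.5, -1.0, 20.2]
grip_width: 0.705
```

Run:
```python
from h import *
o=get_obs();print(o["position"],o["force"],o["torque"],o["grip_width"],Ro.from_rotvec(o["tcp_rot"]).as_matrix().round(4)[:,1])
```

```text
[574.0393272   66.73010246 142.5239074 ] [-4.46729403 -0.98360536 20.19858826] [0.26698349 0.95345182 0.26127311] 0.7054799323085824 [ 0.0222  0.0172 -0.9996]
```

```bash
python3 -c "
from station import *
print(hand_in())
print(get_obs()['force'],get_obs()['position'])"
```

```text
the job is handed in; nothing more can be done
None
the job is handed in; nothing more can be done
```

The dish is seated in the recess, and the head is snapped home on the shoulder. I handed the job in at about 20.7 s with the gripper still pressing down.

- **Dish:** I held it by its side with the fingertips about 7 mm above its underside. It touched the recess floor at the expected height, 141.5 mm TCP against about 141.4 mm worked out. After I let go, both cameras showed it concentric in the recess and apparently flat. I saw no sign that the gel was touched.
- **Head:** I gripped it by the drum. The push rose to about 15 N, then the force fell suddenly to 2.5 N as it passed the balls. It stopped at TCP z 142.5 mm, where about 142.6 mm means resting on the shoulder. A last picture, from one side only, showed it on the shoulder, apparently level.
- **Final push:** it held steady at about 20 N down, with about 4.5 N sideways still left over.

**Checks that disagreed or were weak:**
- My camera estimate of the sampler's axis was about 1–2 mm off in y from where the head finally centred.
- The hand tilted roughly 1° under load while the head stayed seated.
- Reading the state after hand-in was refused, so the last force reading is from just before it.
- I planned the paths clear of the bystanders and hit nothing unexpected, but I took no final check picture of the whole bench.

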